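Tip the marble spoon rest out of its flush holder and set it on the mat

TASK

Set out the spoon rest: press down the end of the long marble slab at the open notch of its wooden holder so that its other end tips up, then take the slab by the raised end, lift it out and lay it flat in the middle of the round cork mat. Leave the square marble slab alone in its own holder.

Things in the scene. Friction and masses are not known exactly. Their poses are not given: they have to be found in the camera images.
- slab_mid (a point): Centre of the long marble slab (spoon rest), 104 x 56 x 8 mm, 0.1-0.17 kg, loose. x along its 104 mm, from the end to press (-x, at the notch) to the end that rises (+x). First level, flush with its fixed wooden holder, 146 x 84 mm, 36 mm high: 12 mm walls at the long sides and +x end (2 mm gap); at -x no wall but an open notch 28 mm long, as wide as the slab, so a finger may overhang that end.
- long_holder_seat (a joint): Tip angle (rad) of the steel rocking seat under the long slab: 0 level, 0.38 fully tipped (stop), +x end up. Pivot 10 mm from the slab's centre towards -x, 12 mm below its top. Stiff: pressing near the -x end takes 3 to 4 N, and it stays where left. Fully tipped, the slab's -x end is about 15 mm below the wall tops and its underside 12 mm from the +x end about 12 mm above them.
- mat_mid (a point): Centre of the top of the round cork mat, 200 mm in diameter, 4 mm thick, fixed flat on the sideboard, empty; z up.
- square_mid (a point): Centre of the other marble slab, square, 76 x 76 x 8 mm, flush in a similar wooden holder (118 x 104 x 36 mm) with a similar rocking seat; not to be moved.
Things that resemble listed ones, but are neither listed nor needed, are in the scene too. Leave any pink look-alike of the part that bears slab_mid alone. Leave any black look-alike of the part that bears long_holder_seat alone.

How it is judged:
By the outcome, as a careful person would: the job done as asked, in the order asked, and still so for the second after the job is handed in, with the robot touching nothing.
It also fails if it takes over 51 s, if anything falls off the work surface, if the arm or the gripper's body presses on something with over 40 N, if the wrist force passes 120 N, or if a joint passes its speed limit or range.

ROBOT

A 6-joint arm with a two-finger parallel gripper is mounted at the origin on the work surface. World frame = base frame: x ahead of the robot, y to its left, z up, the work surface at z = 0. Lengths are in mm, angles in rad, forces in N, time in s.
With the tool pointing down it reaches from about 350 to 975 mm from the base axis. Payload 7.1 kg.
Tool frame: the origin (TCP) lies at the centre of the arm's flange, where the gripper is bolted on; the fingertips stand 182 mm ahead of it and the grasp point (between the pads) lies 163 mm ahead of it; x points along the fingers, y is the direction in which the jaws open and shut, and the axes are right-handed (so a half turn about x gives the same grasp; the last joint's range is limited). The gripper opens to 88 mm and grips with 3 to 60 N. Pads are 20 mm wide; open, the fingers measure 115 mm over their backs; the gripper's body (75 mm by 178 mm) begins 61 mm behind the grasp point.
Start: joints at [1.133, 0.423, 1.63, -0, 1.089, -0.019], TCP at [254.133, 570.984, 404.675] pointing down, gripper open.
Joint ranges: [-3, 3], [-0.9, 2.11], [0.09, 2.58], [-1.31, 4.45], [0.11, 2.69], [-2.54, 2.54]. Speed limits (rad/s): [2.39, 2.39, 3.01, 3.14, 3.14, 3.14].

INTERFACE

Orientations are given as a rotation vector (axis times angle).
In Python, from workcell import readout, viewer, workorder, models gives the robot as it stands. The module is installed in compiled form; this text tells all that it offers.
- The arm moves only by the tool apply_moves, never from a script. Its argument "commands" is a list that holds one entry, the list of rows, each a list of 4 numbers: the shift along the world's x, y, z in m, then the turn about the world's z in rad. A call has 1 to 8 rows; each row is the pose to reach, as a shift and turn from the pose commanded when the call began; what a row does not reach only later rows make up. A row lasts 1/8 s, in which the tool goes at most 62.5 mm and 10.7 degrees, less where a joint would pass 70% of its speed; a pose out of reach is approached as far as the arm can. A call with a gripper value outside its range is refused whole. "gripper" is the finger opening in m, from 0 to 0.0878, set as the call begins (left out, the last holds). The fingers move at their own pace and stop on an object; the grip force is fixed at half the most. Time passes only in rows, so rows that repeat a pose let the fingers close. It gives the time, the measured TCP pose, the force and the opening at its end, in the units of the state.
- readout.get_obs(): the state, without advancing time (a new reading comes with each control period).
- viewer.get_image(name): name is "side" or "top"; returns a dict with "color" (420x560x3 uint8, red, green, blue), "vertical_fov" (degrees; the focal length in pixels is half the picture's height over the tangent of half this angle, whatever the lens; pixels are square), "cx", "cy" (the principal point, pixels), "rvec" (rotation vector, rad) and "tvec" (3), from world to camera coordinates, as OpenCV has them. Camera axes: x right, y down, z forward; pixel columns grow to the right and rows downward; lengths in mm; the calibration is good to about 2 mm. A picture is of the moment at which its call begins. There is no depth.
- workorder.close_job(): hands the job in, once; it reports no verdict.
Trained networks look in the newest picture that a camera, given by its name, has taken for a name from the list of things; names that differ only in an ending like _2 or _b are one class to them, and where a whole thing is asked for, a point or a joint stands for the part that bears it (a point fixed in the world has none). Each returns a list of dicts, best first, with "conf" (0 to 1); they miss things now and then, are a little off and sometimes report something else, mostly with a low value. They report only what shows in the picture. A call takes as long as a camera call. They do not tell look-alikes from the thing itself.
- models.search_frame(camera, label): "position" ([x, y, z] in mm, in world coordinates, good to about 4 mm: the middle of the surface that is visible of it).
- models.place_of(camera, label): "position" ([x, y, z] in mm, in world coordinates, good to about 4 mm: a listed point, or the origin of a listed thing).
The state is a dict: "t": time; "qpos": joint angles; "qvel": joint speeds; "joint_torque": joint torques, N m; "ee_pos": TCP position; "orientation": TCP orientation; "ft_force": force on the tool from outside, world axes, zero at the start; "moment": the same for the moment, N m; "width": finger opening in mm.
Only numpy, scipy, OpenCV 4.12 (cv2) and the standard library are available. Lean on these libraries where they do the work, as an engineer would, in place of code of your own. Each camera call takes 0.05 s, during which the arm holds its last target.

## Working session

There is one attempt and no reset: what is moved stays moved. The work goes in short steps, Python scripts to look and compute and a tool call to move; the robot and the scene stay as the last step left them, time stands still between calls to the robot, and variables do not carry over. Pictures are saved under pics/ and viewed, and the job is handed in when it is done.

Besides the shell and the picture viewer there is one more tool, called after "Emit:" by a JSON object that holds its "api" and its "payload". apply_moves: Moves the arm, as the interface text tells. Its arguments: {"type":"object","properties":{"commands":{"type":"array","items":{"type":"array","items":{"type":"array","items":{"type":"number"}}}},"gripper":{"type":"number"}},"required":["commands"]}

```bash
mkdir -p pics
python3 - <<'E'
from workcell import readout, viewer, workorder, models
import cv2
o=readout.get_obs()
print({k:o[k] for k in o})
for n in ("top","side"):
    im=viewer.get_image(n); cv2.imwrite(f"pics/{n}0.png",im["color"][:,:,::-1])
    print(n,im["vertical_fov"],im["cx"],im["cy"],im["rvec"],im["tvec"])
    for l in ("slab_mid","long_holder_seat","mat_mid","square_mid"):
        print(l,[(d["conf"],d["position"]) for d in models.place_of(n,l)][:4])
    print([(d["conf"],d["position"]) for d in models.search_frame(n,"slab_mid")][:4])
    print([(d["conf"],d["position"]) for d in models.search_frame(n,"long_holder_seat")][:4])
E
```

```text
{'t': 0.0, 'qpos': array([ 1.13298803e+00,  4.23848434e-01,  1.63067718e+00, -2.09932281e-05,
        1.08863354e+00, -1.90033785e-02]), 'qvel': array([ 3.31933452e-05, -1.50936523e-03, -7.65391645e-04, -1.21045565e-03,
        1.79155366e-03,  1.56010050e-03]), 'joint_torque': array([-1.37066447e-03, -5.44607484e+01, -2.73669702e+01,  6.43134350e-02,
        2.25946424e-02, -1.02303331e-04]), 'ee_pos': array([254.03084447, 570.74161768, 403.90178553]), 'orientation': array([ 0.32729173,  1.54605884, -0.32970965]), 'ft_force': array([ 0.29357033, -0.61196752, -0.19553394]), 'moment': array([-0.02476441,  0.03028105,  0.02319669]), 'width': 87.55861553275895}
top 43.73136167953504 281.83061650566304 215.81694129812453 [ 2.17476217 -2.16732979  0.13468425] [  68.18778842  472.44444596 1243.33002804]
slab_mid [(0.81, [546.7, 279.3, 26.6]), (0.56, [339.2, 260.8, 2.4]), (0.56, [390.7, 91.1, 2.8])]Traceback (most recent call last):
  File "<stdin>", line 9, in <module>
ValueError: it knows: mat_mid, slab_mid, square_mid
```

Run:
```python
from workcell import readout, viewer, workorder, models
import cv2
for n in ("top","side"):
    im=viewer.get_image(n); cv2.imwrite(f"pics/{n}0.png",im["color"][:,:,::-1])
    print(n,im["vertical_fov"],im["cx"],im["cy"],im["rvec"],im["tvec"])
    for l in ("slab_mid","mat_mid","square_mid"):
        print(l,[(d["conf"],d["position"]) for d in models.place_of(n,l)][:4])
    for l in ("slab_mid","long_holder_seat"):
      try: print(l,[(d["conf"],d["position"]) for d in models.search_frame(n,l)][:4])
      except Exception as e: print(e)
```

```text
top 43.73136167953504 281.83061650566304 215.81694129812453 [ 2.17476217 -2.16732979  0.13468425] [  68.18778842  472.44444596 1243.33002804]
slab_mid [(0.76, [392.9, 94.4, 3.0]), (0.73, [545.5, 280.7, 33.1]), (0.67, [340.5, 266.0, 2.7])]
mat_mid []
square_mid [(0.75, [490.0, -297.9, 33.3])]
slab_mid [(0.75, [392.9, 93.6, 9.6]), (0.64, [337.3, 262.0, 9.3]), (0.56, [547.7, 279.9, 34.3])]
long_holder_seat [(0.58, [341.0, 482.1, 33.3])]
side 55.642236213601834 276.57305361816316 210.98168080233754 [ 2.11006033 -0.40469789  0.22563168] [-387.41061388  184.38574279  893.58202342]
slab_mid [(0.95, [341.0, 264.1, 7.2]), (0.76, [391.8, 90.9, 6.5]), (0.61, [548.4, 282.3, 33.3]), (0.57, [599.6, -0.5, 1.7])]
mat_mid [(0.71, [600.3, -3.0, 4.1])]
square_mid [(0.57, [484.7, -301.8, 33.9])]
slab_mid [(0.96, [335.9, 255.1, 12.7]), (0.9, [390.4, 89.1, 7.9]), (0.49, [549.8, 283.0, 40.2])]
long_holder_seat [(0.43, [343.2, 483.7, 28.0])]
```

View pics/top0.png

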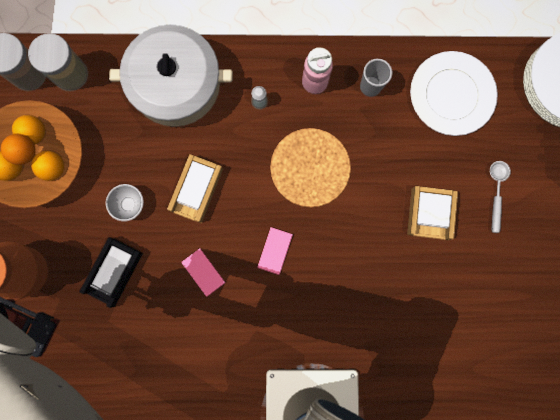

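View pics/side0.png

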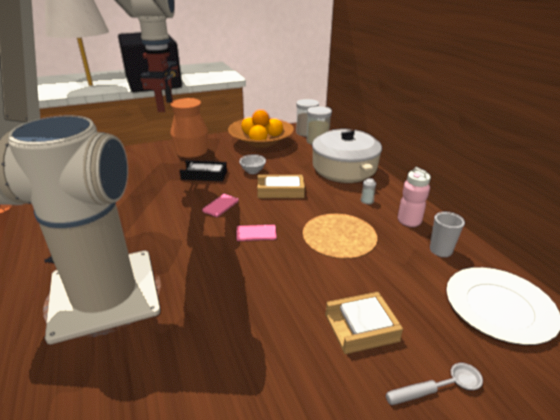

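The top view shows the wooden long holder with the white slab at about (195,188), the cork mat at (311,167), the square holder at (434,212), the black look-alike at (112,272), and pink slabs at (203,272) and (275,250). I'll zoom in on the holder and rectify it.

```bash
cat > h.py <<'E'
import cv2, numpy as np
from workcell import readout, viewer, models
def cam(n):
    im=viewer.get_image(n); c=im["color"][:,:,::-1].copy()
    f=c.shape[0]/2/np.tan(np.radians(im["vertical_fov"])/2)
    K=np.array([[f,0,im["cx"]],[0,f,im["cy"]],[0,0,1]]); return c,K,np.array(im["rvec"],float),np.array(im["tvec"],float)
def proj(K,r,t,P): return cv2.projectPoints(np.array(P,float).reshape(-1,1,3),r,t,K,None)[0].reshape(-1,2)
def rectify(c,K,r,t,x0,y0,half,z,s):
    # out: up=+x, left=+y ; s px/mm
    pts=[(x0+half,y0+half,z),(x0+half,y0-half,z),(x0-half,y0-half,z),(x0-half,y0+half,z)]
    N=int(2*half*s); H=cv2.getPerspectiveTransform(proj(K,r,t,pts).astype(np.float32),np.float32([[0,0],[N,0],[N,N],[0,N]]))
    return cv2.warpPerspective(c,H,(N,N),flags=cv2.INTER_CUBIC)
E
python3 - <<'E'
from h import *
c,K,r,t=cam("top")
a=rectify(c,K,r,t,547,280,95,36,3)
cv2.imwrite("pics/rect_top.png",a)
c,K,r,t=cam("side")
cv2.imwrite("pics/side_zoom.png",cv2.resize(c[140:230,220:340],None,fx=6,fy=6,interpolation=cv2.INTER_CUBIC))
E
```

```text
(no output)
```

View pics/rect_top.png

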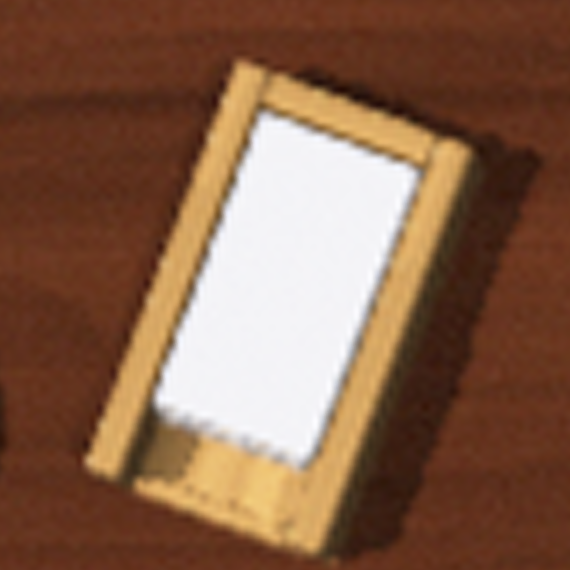

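View pics/side_zoom.png

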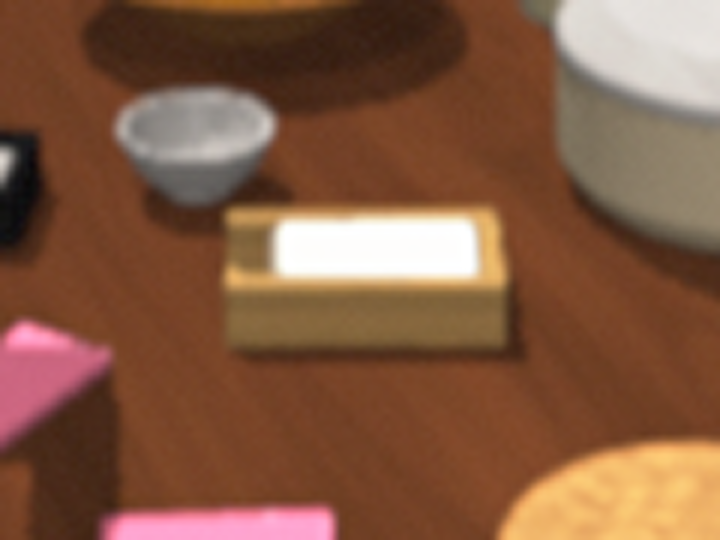

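The notch is at the bottom of the rectified view, towards the robot. The slab corners are near (258,112), (420,170), (305,468) and (153,410). I'll fit the slab and the mat precisely.

Run:
```python
from h import *
c,K,r,t=cam("top")
s=4;half=95;x0,y0=547,280
a=rectify(c,K,r,t,x0,y0,half,36,s)
m=((a.min(axis=2)>150)).astype(np.uint8)
n,l,st,ce=cv2.connectedComponentsWithStats(m); k=1+np.argmax(st[1:,4])
p=np.argwhere(l==k)[:,::-1].astype(np.float32)
R=cv2.minAreaRect(p); B=cv2.boxPoints(R)
W=lambda q:(x0+half-q[1]/s, y0+half-q[0]/s)
print("slab",W(R[0]),np.array(R[1])/s,R[2],[np.round(W(b),1) for b in B], st[k,4]/s/s)
mu=cv2.moments((l==k).astype(np.uint8)); print("centroid",W((mu['m10']/mu['m00'],mu['m01']/mu['m00'])),0.5*np.arctan2(2*mu['mu11'],mu['mu20']-mu['mu02']))
# mat
x0,y0,half,s=600,0,130,3
a=rectify(c,K,r,t,x0,y0,half,4,s)
hsv=cv2.cvtColor(a,cv2.COLOR_BGR2HSV); m=((hsv[...,2]>150)&(hsv[...,1]>80)).astype(np.uint8)
m=cv2.morphologyEx(m,cv2.MORPH_CLOSE,np.ones((9,9)))
n,l,st,ce=cv2.connectedComponentsWithStats(m);k=1+np.argmax(st[1:,4])
cs,_=cv2.findContours((l==k).astype(np.uint8),0,1); e=cv2.fitEllipse(max(cs,key=len)); print("mat",W(e[0]),np.array(e[1])/s)
# side check: mask white
from scipy.spatial.transform import Rotation as Ro
o=readout.get_obs(); print(Ro.from_rotvec(o["orientation"]).as_matrix().round(3), o["t"])
c,K,r,t=cam("side")
x0,y0,half,s=547,280,95,4
a=rectify(c,K,r,t,x0,y0,half,36,s); m=((a.min(axis=2)>170)).astype(np.uint8)
n,l,st,ce=cv2.connectedComponentsWithStats(m)
d=np.hypot(*(ce-half*s).T); d[0]=1e9; d[st[:,4]<5000]=1e9; k=np.argmin(d)
p=np.argwhere(l==k)[:,::-1].astype(np.float32); R=cv2.minAreaRect(p); print("side slab",W(R[0]),np.array(R[1])/s,R[2],st[k,4]/s/s)
cv2.imwrite("pics/rs.png",a)
```

```text
slab (544.7504806518555, 280.32481384277344) [ 57.96289062 109.12802124] 20.695451736450195 [array([503.9, 326.7], dtype=float32), array([606. , 288.2], dtype=float32), array([585.6, 233.9], dtype=float32), array([483.5, 272.5], dtype=float32)] 6088.9375
centroid (545.1162302536362, 280.10822649682314) -1.213133593286733
mat (597.8594462076823, -0.3983052571614678) [199.22090658 199.64697266]
[[ 0.     0.407  0.914]
 [ 0.     0.914 -0.407]
 [-1.     0.    -0.   ]] 0.85
side slab (549.5816040039062, 282.06937408447266) [ 68.04610443 108.68144989] 21.10483741760254 7113.5
```

Emit:
{"api": "apply_moves", "payload": {"commands": [[[0.03, -0.034, 0.0, 0.01], [0.06, -0.068, 0.0, 0.02], [0.09, -0.102, -0.01, 0.03], [0.125, -0.14, -0.03, 0.04], [0.16, -0.18, -0.055, 0.05], [0.195, -0.22, -0.085, 0.06], [0.225, -0.253, -0.115, 0.06], [0.2415, -0.2715, -0.14, 0.06]]], "gripper": 0.0}}

```text
t: 1.9
ee_pos: [496.9, 297.7, 263.7]
orientation: [0.283, 1.552, -0.283]
ft_force: [0.2, 0.1, 0.0]
width: 11.3
```

Run:
```python
from h import *
c,K,r,t=cam("side")
cv2.imwrite("pics/s1.png",cv2.resize(c[80:230,200:350],None,fx=4,fy=4,interpolation=cv2.INTER_CUBIC))
c,K,r,t=cam("top")
cv2.imwrite("pics/t1.png",cv2.resize(c[120:270,120:270],None,fx=4,fy=4,interpolation=cv2.INTER_CUBIC))
o=readout.get_obs();print(o["t"],o["ee_pos"],o["ft_force"],o["width"],cv2.Rodrigues(o["orientation"])[0].round(3))
```

```text
2.0 [496.26385794 297.24786583 262.22533271] [-6.72995168e-01 -2.85739260e-01  7.01259869e-05] 3.131809380725628 [[-0.004  0.354  0.935]
 [-0.002  0.935 -0.354]
 [-1.    -0.003 -0.002]]
```

View pics/s1.png

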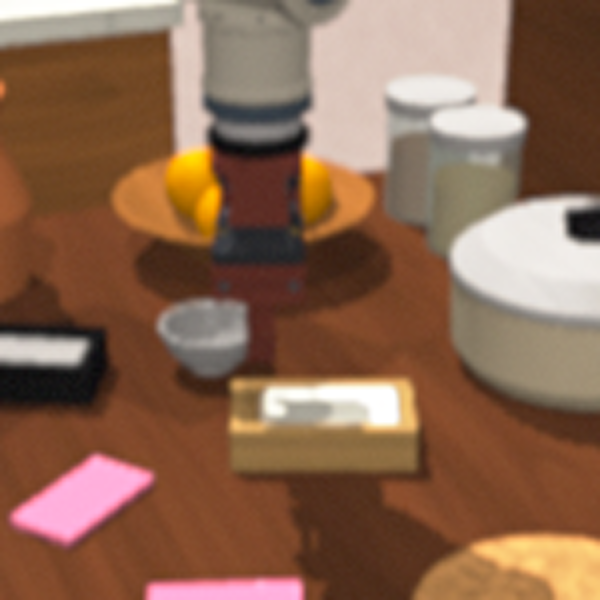

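View pics/t1.png

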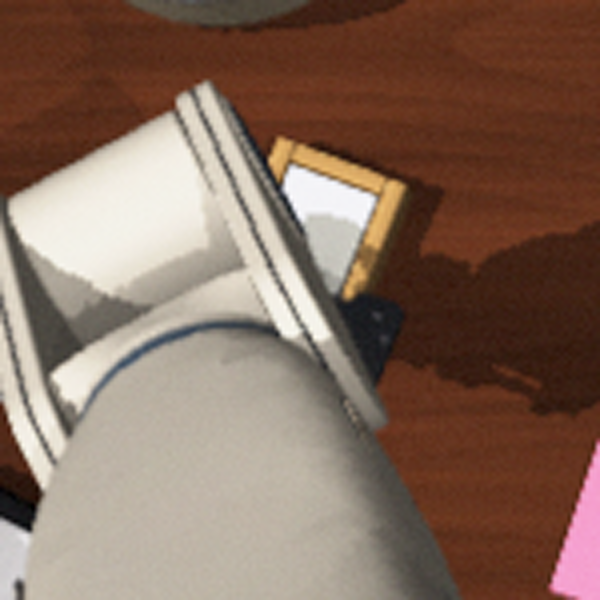

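Emit:
{"api": "apply_moves", "payload": {"commands": [[[0, 0, -0.015, 0], [0, 0, -0.03, 0], [0, 0, -0.038, 0], [0, 0, -0.042, 0], [0, 0, -0.045, 0], [0, 0, -0.047, 0], [0, 0, -0.049, 0], [0, 0, -0.049, 0]]]}}

```text
t: 3.0
ee_pos: [495.6, 299.6, 215.8]
orientation: [0.282, 1.552, -0.281]
ft_force: [-0.5, -1.1, 0.3]
width: 0.3
```

Emit:
{"api": "apply_moves", "payload": {"commands": [[[0, 0, -0.001, 0], [0, 0, -0.002, 0], [0, 0, -0.003, 0], [0, 0, -0.003, 0]]]}}

```text
t: 3.5
ee_pos: [495.6, 299.5, 212.5]
orientation: [0.281, 1.552, -0.282]
ft_force: [-1.6, 1.1, 1.8]
width: 0.2
```

Run:
```python
from h import *
c,K,r,t=cam("side")
cv2.imwrite("pics/s2.png",cv2.resize(c[140:230,220:340],None,fx=6,fy=6,interpolation=cv2.INTER_CUBIC))
o=readout.get_obs();print(o["t"],o["ee_pos"],o["ft_force"])
```

```text
3.55 [495.64819941 299.45252072 212.58021532] [-1.71868495  0.20184208  2.27235964]
```

View pics/s2.png

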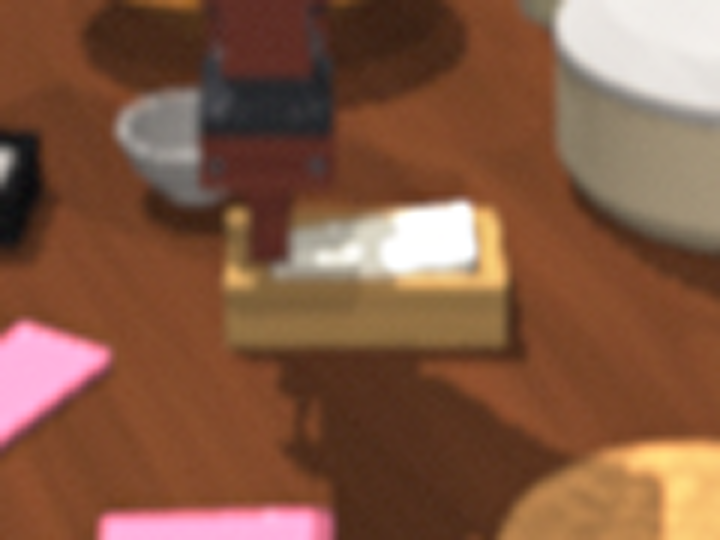

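The side view shows the finger at (268,240) pressing the notch end, and the far end at (470,205) is already rising. I'll keep going.

Emit:
{"api": "apply_moves", "payload": {"commands": [[[0, 0, -0.002, 0], [0, 0, -0.004, 0], [0, 0, -0.006, 0], [0, 0, -0.006, 0]]]}}

```text
t: 4.05
ee_pos: [495.6, 299.4, 206.4]
orientation: [0.281, 1.553, -0.282]
ft_force: [-0.7, -0.0, 1.1]
width: 0.5
```

Emit:
{"api": "apply_moves", "payload": {"commands": [[[0, 0, -0.001, 0], [0, 0, -0.002, 0], [0, 0, -0.002, 0]]]}}

```text
t: 4.42
ee_pos: [495.7, 299.4, 204.6]
orientation: [0.281, 1.552, -0.282]
ft_force: [-1.8, 0.3, 0.7]
width: 0.3
```

Emit:
{"api": "apply_moves", "payload": {"commands": [[[0, 0, -0.001, 0], [0, 0, -0.002, 0], [0, 0, -0.002, 0]]]}}

```text
t: 4.8
ee_pos: [495.7, 299.5, 203.8]
orientation: [0.282, 1.552, -0.281]
ft_force: [-5.2, -1.5, 13.4]
width: 0.5
```

Run:
```python
from h import *
c,K,r,t=cam("side")
cv2.imwrite("pics/s3.png",cv2.resize(c[140:230,220:340],None,fx=6,fy=6,interpolation=cv2.INTER_CUBIC))
o=readout.get_obs();print(o["t"],o["ee_pos"],o["ft_force"])
```

```text
4.85 [495.72753558 299.48529399 203.79921569] [-4.01713219 -2.50403217 13.2837149 ]
```

View pics/s3.png

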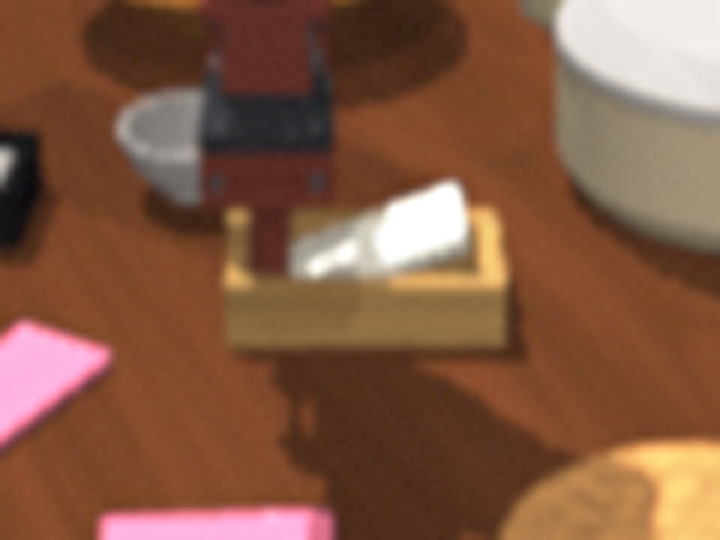

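Force rose to 13 N with the slab steeply tipped, so it is at its stop. Next: rise, open the gripper and move over the raised end.

Emit:
{"api": "apply_moves", "payload": {"commands": [[[0, 0, 0.01, 0], [0, 0, 0.03, 0], [0, 0, 0.055, 0], [0.015, -0.006, 0.075, 0], [0.035, -0.013, 0.085, 0], [0.06, -0.023, 0.085, 0], [0.083, -0.031, 0.085, 0], [0.083, -0.031, 0.085, 0]]], "gripper": 0.0878}}

```text
t: 5.85
ee_pos: [580.4, 267.6, 287.8]
orientation: [0.284, 1.551, -0.283]
ft_force: [0.3, -0.0, -1.2]
width: 76.9
```

Run:
```python
from h import *
c,K,r,t=cam("side")
cv2.imwrite("pics/s4.png",cv2.resize(c[110:230,220:340],None,fx=5,fy=5,interpolation=cv2.INTER_CUBIC))
c,K,r,t=cam("top")
cv2.imwrite("pics/t4.png",cv2.resize(c[120:270,120:270],None,fx=4,fy=4,interpolation=cv2.INTER_CUBIC))
o=readout.get_obs();print(o["t"],o["ee_pos"],o["ft_force"],o["width"])
```

```text
5.95 [578.52431855 268.16787926 287.39184008] [-0.15659599 -0.04309227 -1.09314667] 84.80345731077195
```

View pics/s4.png

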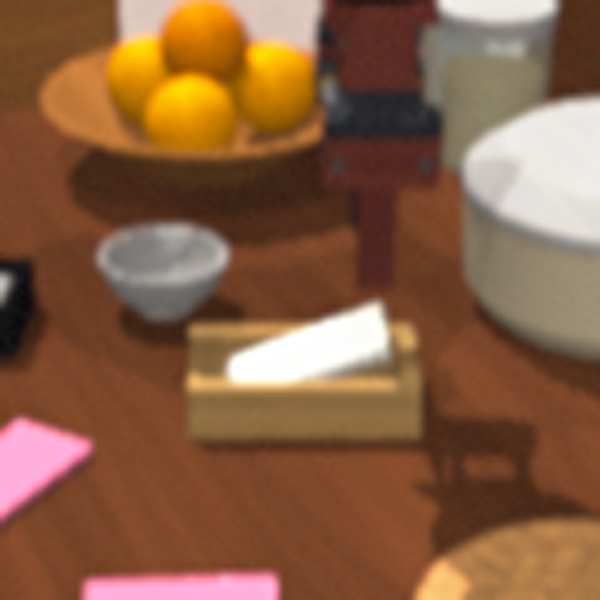

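View pics/t4.png

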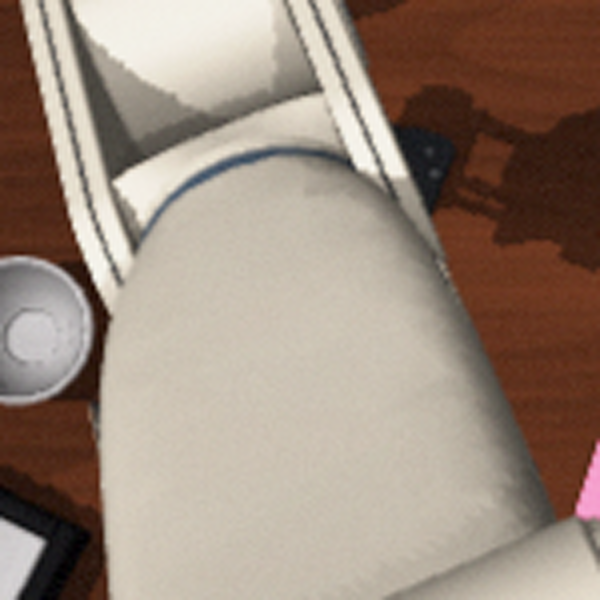

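Run:
```python
from h import *
c,K,r,t=cam("side")
C=np.array([546,280.5]);th=np.radians(-20.6);d=np.array([np.cos(th),np.sin(th)]);n=np.array([-d[1],d[0]])
a=.38
def P(u,v,w): # w height rel. to top
    dx,dz=u+10,12+w
    x=dx*np.cos(a)-dz*np.sin(a)-10; z=dx*np.sin(a)+dz*np.cos(a)+24
    q=C+d*x+n*v; return [q[0],q[1],z]
c2=cv2.resize(c[110:230,220:340],None,fx=5,fy=5,interpolation=cv2.INTER_CUBIC)
f=lambda L:((proj(K,r,t,L)-[220,110]+.5)*5-.5)
top=f([P(u,v,0) for u,v in((-52,-28),(52,-28),(52,28),(-52,28))])
bot=f([P(u,v,-8) for u,v in((-52,-28),(52,-28),(52,28),(-52,28))])
hol=f([[*(C+d*u+n*v),36] for u,v in((-80,-42),(66,-42),(66,42),(-80,42))])
e=C+d*35
fin=f([[*(e+d*w+n*v),z] for w,v,z in((-10,-43,105.5),(10,-43,105.5),(10,43,105.5),(-10,43,105.5))])
for q,col in((top,(255,0,0)),(bot,(0,0,255)),(hol,(0,255,0)),(fin,(255,0,255))): cv2.polylines(c2,[np.int32(q)],True,col,1)
cv2.imwrite("pics/s5.png",c2)
```

```text
(no output)
```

View pics/s5.png

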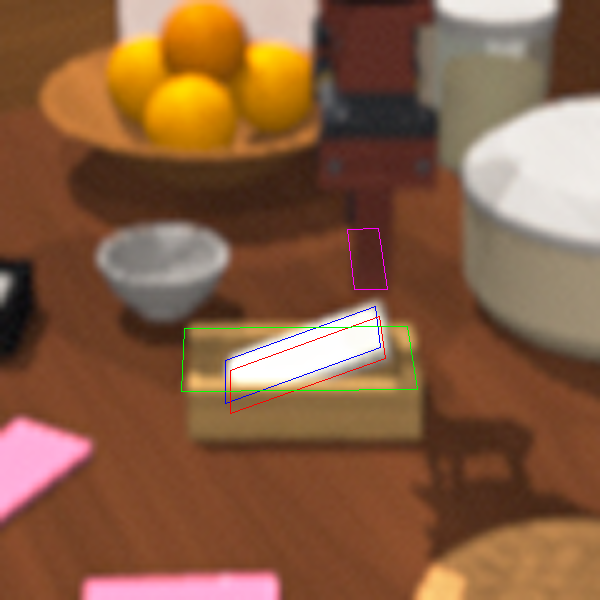

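The overlay matches: the slab is fully tipped and the fingers line up with it. I'll descend to straddle the raised end.

Emit:
{"api": "apply_moves", "payload": {"commands": [[[0, 0, -0.015, 0], [0, 0, -0.03, 0], [0, 0, -0.045, 0], [0, 0, -0.055, 0], [0, 0, -0.062, 0], [0, 0, -0.067, 0], [0, 0, -0.067, 0]]], "gripper": 0.0878}}

```text
t: 6.88
ee_pos: [578.6, 268.4, 220.5]
orientation: [0.281, 1.553, -0.282]
ft_force: [0.2, -0.2, 0.1]
width: 87.6
```

Run:
```python
from h import *
c,K,r,t=cam("side")
cv2.imwrite("pics/s6.png",cv2.resize(c[110:230,220:340],None,fx=5,fy=5,interpolation=cv2.INTER_CUBIC))
o=readout.get_obs();print(o["t"],o["ee_pos"],o["ft_force"],o["width"])
```

```text
6.925 [578.74163237 268.51715522 220.81460393] [1.4114268  0.06906217 1.0297943 ] 87.32155571677814
```

View pics/s6.png

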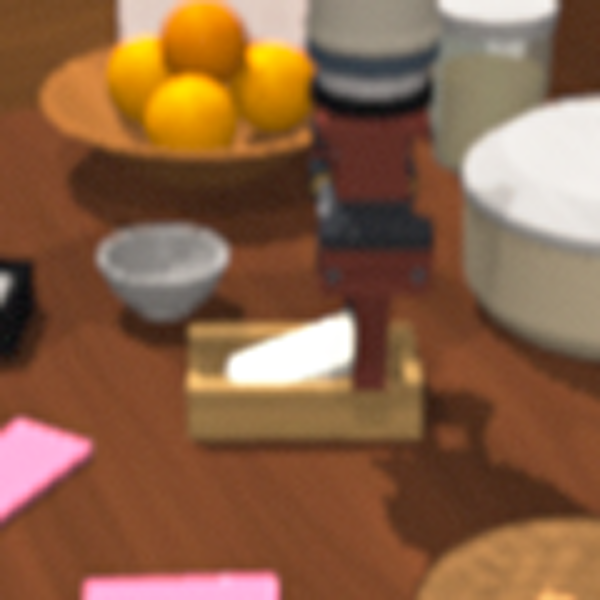

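The finger at (370,340) straddles the raised end just above the wall. Closing.

Emit:
{"api": "apply_moves", "payload": {"commands": [[[0, 0, 0, 0], [0, 0, 0, 0], [0, 0, 0, 0], [0, 0, 0, 0], [0, 0, 0, 0], [0, 0, 0, 0]]], "gripper": 0.03}}

```text
t: 7.68
ee_pos: [578.9, 268.7, 220.9]
orientation: [0.282, 1.552, -0.281]
ft_force: [1.0, 2.0, 1.0]
width: 56.1
```

Emit:
{"api": "apply_moves", "payload": {"commands": [[[0, 0, 0.004, 0], [0, 0, 0.012, 0], [0, 0, 0.025, 0], [0, 0, 0.04, 0], [0, 0, 0.058, 0], [0, 0, 0.075, 0], [0, 0, 0.09, 0], [0, 0, 0.09, 0]]]}}

```text
t: 8.68
ee_pos: [579.0, 268.7, 312.4]
orientation: [0.283, 1.55, -0.28]
ft_force: [0.5, 0.2, -1.7]
width: 55.6
```

Run:
```python
from h import *
c,K,r,t=cam("side")
cv2.imwrite("pics/s7.png",cv2.resize(c[80:230,200:350],None,fx=4,fy=4,interpolation=cv2.INTER_CUBIC))
o=readout.get_obs();print(o["t"],o["ee_pos"],o["ft_force"],o["moment"],o["width"])
```

```text
8.725 [578.69956729 268.51444578 311.32242484] [-0.3111872   0.29575339 -1.69994566] [ 0.02813661  0.00278584 -0.0160794 ] 55.68499367079934
```

View pics/s7.png

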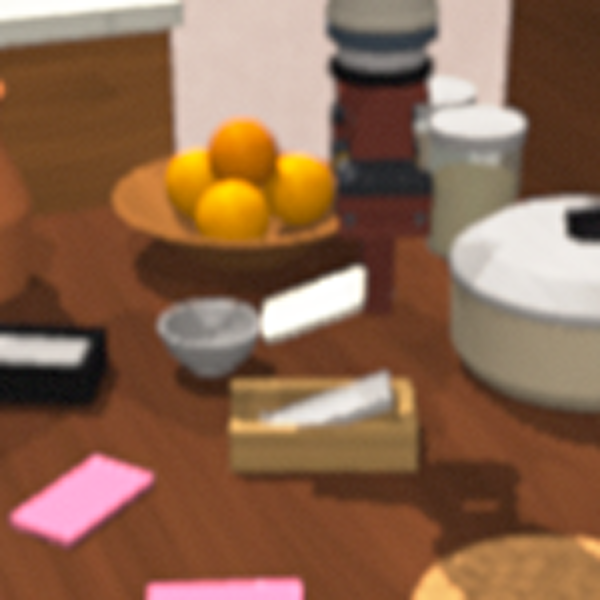

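The slab is held at 55.7 mm opening, tilted, and clear of the holder, which shows only the empty steel seat at (390,390). Moving over the mat.

Emit:
{"api": "apply_moves", "payload": {"commands": [[[0.003, -0.015, 0, 0], [0.01, -0.05, 0, 0], [0.019, -0.1, 0, 0], [0.029, -0.15, 0, 0], [0.039, -0.2, 0, 0], [0.048, -0.25, -0.01, 0], [0.053, -0.275, -0.025, 0], [0.0546, -0.2823, -0.04, 0]]]}}

```text
t: 9.72
ee_pos: [633.0, -16.2, 269.4]
orientation: [0.283, 1.553, -0.284]
ft_force: [-0.4, 0.9, -1.3]
width: 55.7
```

Emit:
{"api": "apply_moves", "payload": {"commands": [[[0, 0, -0.01, 0], [0, 0, -0.025, 0], [0, 0, -0.035, 0], [0, 0, -0.045, 0], [0, 0, -0.05, 0], [0, 0, -0.05, 0]]]}}

```text
t: 10.48
ee_pos: [633.2, -13.7, 220.4]
orientation: [0.281, 1.553, -0.281]
ft_force: [0.7, 0.1, -1.1]
width: 55.5
```

Run:
```python
from h import *
c,K,r,t=cam("side")
cv2.imwrite("pics/s8.png",cv2.resize(c[140:290,270:420],None,fx=4,fy=4,interpolation=cv2.INTER_CUBIC))
o=readout.get_obs();print(o["t"],o["ee_pos"],o["ft_force"],o["moment"],o["width"])
C=np.array([633.2,-13.8])
```

```text
10.525 [633.29524744 -13.74591203 220.71127295] [-0.2305007   0.91679601 -1.32049651] [ 0.00142216 -0.05616059 -0.02372395] 55.75868577087499
```

View pics/s8.png

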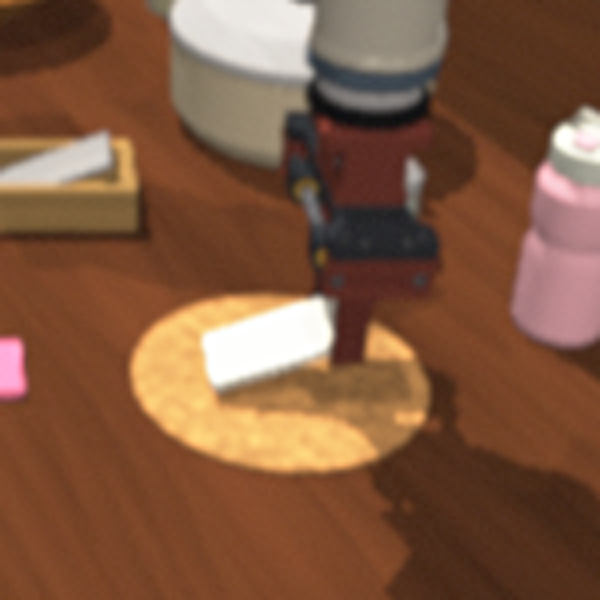

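The slab's low end at (215,385) is just above the mat. Lowering with a small arc so that it pivots flat.

Emit:
{"api": "apply_moves", "payload": {"commands": [[[0, 0, -0.004, 0], [0, 0, -0.008, 0], [0.001, -0.0004, -0.011, 0], [0.002, -0.0008, -0.014, 0], [0.0025, -0.001, -0.017, 0], [0.003, -0.0012, -0.02, 0], [0.003, -0.0012, -0.02, 0]]]}}

```text
t: 11.4
ee_pos: [636.4, -15.1, 200.6]
orientation: [0.281, 1.552, -0.282]
ft_force: [0.5, -0.7, 1.7]
width: 55.3
```

Emit:
{"api": "apply_moves", "payload": {"commands": [[[0.0005, -0.0002, -0.003, 0], [0.001, -0.0004, -0.006, 0], [0.0015, -0.0006, -0.009, 0], [0.0017, -0.0006, -0.0115, 0], [0.0017, -0.0006, -0.0115, 0]]]}}

```text
t: 12.02
ee_pos: [637.7, -15.6, 188.8]
orientation: [0.281, 1.553, -0.282]
ft_force: [1.7, -1.8, 1.6]
width: 55.5
```

Run:
```python
from h import *
c,K,r,t=cam("side")
cv2.imwrite("pics/s9.png",cv2.resize(c[140:290,270:420],None,fx=4,fy=4,interpolation=cv2.INTER_CUBIC))
o=readout.get_obs();print(o["t"],o["ee_pos"],o["ft_force"],o["moment"],o["width"])
```

```text
12.075 [637.73797808 -15.64272626 188.91428817] [ 1.44876012 -1.03622609  1.35808844] [-0.01004988 -0.02932899  0.01454599] 55.75718358962638
```

View pics/s9.png

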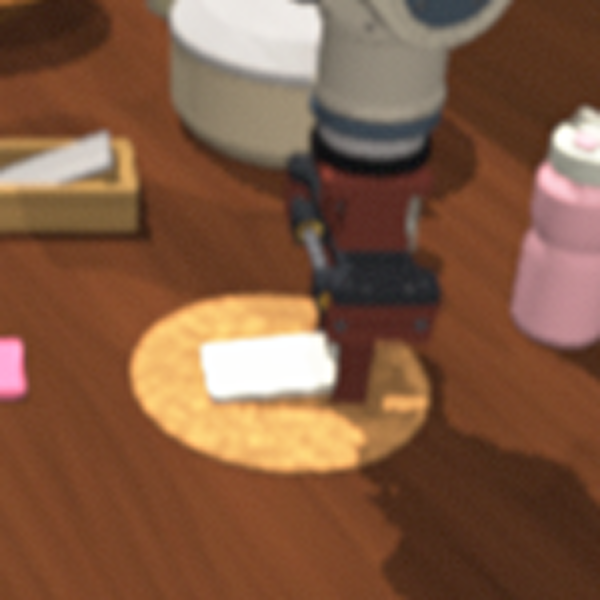

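Emit:
{"api": "apply_moves", "payload": {"commands": [[[0, 0, -0.001, 0], [0, 0, -0.0015, 0], [0, 0, -0.0015, 0]]]}}

```text
t: 12.45
ee_pos: [637.9, -15.6, 187.7]
orientation: [0.281, 1.553, -0.282]
ft_force: [1.5, -1.2, 2.1]
width: 55.5
```

Emit:
{"api": "apply_moves", "payload": {"commands": [[[0, 0, 0, 0], [0, 0, 0, 0], [0, 0, 0, 0]]], "gripper": 0.057}}

```text
t: 12.82
ee_pos: [637.8, -15.5, 187.5]
orientation: [0.282, 1.553, -0.282]
ft_force: [-0.1, 0.3, -0.1]
width: 56.9
```

Emit:
{"api": "apply_moves", "payload": {"commands": [[[0, 0, 0, 0], [0, 0, 0, 0], [0, 0, 0, 0]]], "gripper": 0.063}}

```text
t: 13.2
ee_pos: [638.0, -15.6, 187.7]
orientation: [0.282, 1.552, -0.282]
ft_force: [0.2, 0.6, -0.9]
width: 62.8
```

Run:
```python
from h import *
c,K,r,t=cam("side")
cv2.imwrite("pics/s10.png",cv2.resize(c[140:290,270:420],None,fx=4,fy=4,interpolation=cv2.INTER_CUBIC))
o=readout.get_obs();print(o["t"],o["ee_pos"],o["ft_force"],o["moment"],o["width"])
```

```text
13.25 [637.9351303  -15.63264495 187.68749609] [ 0.3519357   0.1879131  -0.17626456] [ 0.03517917  0.03347769 -0.02203783] 62.74982730418135
```

View pics/s10.png

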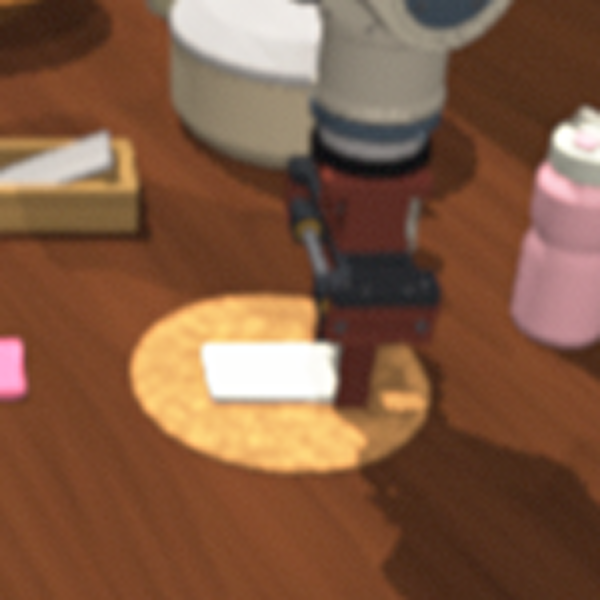

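The slab lies flat on the mat at (272,372). Opening a little more, rising straight up, then moving aside to look.

Emit:
{"api": "apply_moves", "payload": {"commands": [[[0, 0, 0.0, 0], [0, 0, 0.01, 0], [0, 0, 0.03, 0], [0, 0, 0.06, 0], [0, 0, 0.1, 0], [0, 0, 0.14, 0], [0, 0, 0.17, 0], [0, 0, 0.18, 0]]], "gripper": 0.072}}

```text
t: 14.25
ee_pos: [638.3, -15.6, 371.3]
orientation: [0.282, 1.547, -0.281]
ft_force: [-0.4, -0.1, 0.0]
width: 71.7
```

Emit:
{"api": "apply_moves", "payload": {"commands": [[[-0.01, 0.03, 0, 0], [-0.03, 0.08, 0, 0], [-0.05, 0.13, 0, 0], [-0.07, 0.18, 0, 0], [-0.1, 0.23, 0, 0], [-0.12, 0.28, 0, 0], [-0.13, 0.31, 0, 0], [-0.13, 0.32, 0, 0]]]}}

```text
t: 15.25
ee_pos: [506.9, 305.8, 367.4]
orientation: [0.279, 1.553, -0.28]
ft_force: [-0.2, 0.4, 0.6]
width: 71.9
```

Run:
```python
from h import *
o=readout.get_obs();print(o["t"],o["ee_pos"],o["ft_force"],o["width"])
c,K,r,t=cam("top"); cv2.imwrite("pics/t11.png",c)
x0,y0,half=600,0,130;W=lambda q:(x0+half-q[1]/s, y0+half-q[0]/s)
s=3;a=rectify(c,K,r,t,x0,y0,half,12,s)
m=(a.min(axis=2)>140).astype(np.uint8)
n,l,st,ce=cv2.connectedComponentsWithStats(m); k=1+np.argmax(st[1:,4])
R=cv2.minAreaRect(np.argwhere(l==k)[:,::-1].astype(np.float32)); print("slab",W(R[0]),np.array(R[1])/s,R[2],W(ce[k]))
for n in("top","side"):
    print(n,[(d["conf"],d["position"]) for d in models.place_of(n,"slab_mid")],[(d["conf"],d["position"]) for d in models.place_of(n,"mat_mid")],models.place_of(n,"square_mid"))
cv2.imwrite("pics/r11.png",a)
c,K,r,t=cam("side"); cv2.imwrite("pics/s11.png",c)
```

```text
15.25 [506.88562942 305.8479909  367.36079841] [-0.18515256  0.41421401  0.59139929] 71.88754287893693
slab (600.0359293619791, -3.712107340494782) [ 58.44359843 105.76703898] 21.148029327392578 (np.float64(600.3294527268699), np.float64(-4.351875415440134))
top [(0.89, [393.0, 91.7, 5.3]), (0.68, [601.2, -4.4, 6.4]), (0.24, [491.5, -296.1, 31.1])] [(0.8, [600.7, -1.5, 5.1])] [{'position': [492.4, -299.0, 27.6], 'conf': 0.72}, {'position': [600.1, -0.4, 1.3], 'conf': 0.21}]
side [(0.88, [342.7, 265.4, 4.8]), (0.81, [391.7, 89.8, 5.4]), (0.71, [600.7, -3.5, 10.8])] [(0.97, [601.3, -0.1, 1.9])] [{'position': [483.9, -299.8, 32.2], 'conf': 0.7}]
```

View pics/t11.png

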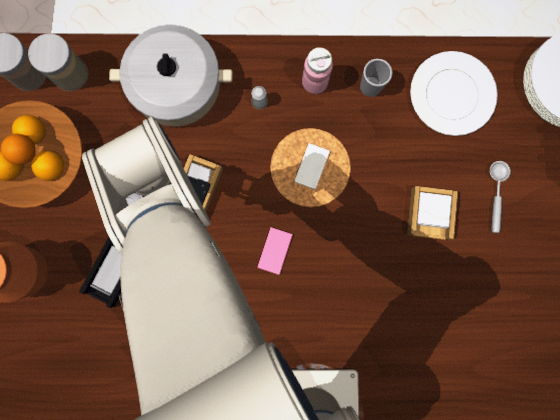

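View pics/s11.png

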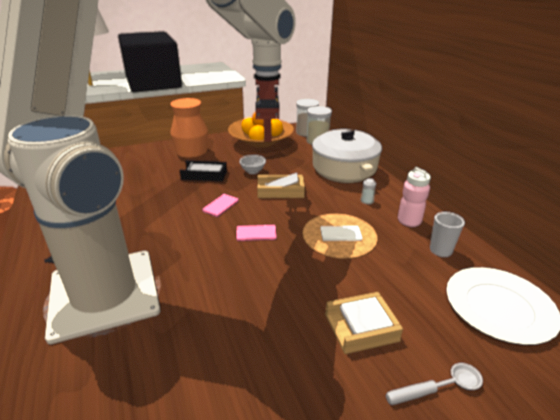

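The slab lies flat on the mat, about 3 mm from its centre. The square slab and the look-alikes have not moved. Handing in.

Run:
```python
from workcell import readout, workorder
print(workorder.close_job()); o=readout.get_obs(); print(o["t"],o["ft_force"])
```

```text
the job is handed in; nothing more can be done
None
the job is handed in; nothing more can be done
```

The spoon rest is set out: the long marble slab lies flat in the middle of the cork mat, and I've handed the job in.

- **Tipping:** I pressed the notch end with closed fingers until it reached the stop, where the force was about 13 N. In the side picture a fully tipped model matched the slab.
- **Lifting and laying:** I gripped the raised end across its width (56 mm opening), lifted the slab out and lowered it on the mat so it pivoted down. The raised end dropped the last few millimetres (about 8 by my estimate) when I opened the fingers in small steps.
- **Last checks:** The slab's centre measured about (600, −4) mm. The mat's centre was (598 to 601, −3 to 0) mm by fit and networks, so the slab is about 3 to 4 mm off centre at most. The square slab, pink slabs and black look-alike showed no movement in the pictures. One pink slab was hidden by the arm in the last top view but visible from the side.
- **At hand-in:** The robot was clear of everything at about 15.5 s. No check failed, and the positions agreed within the stated accuracies. The hand-in gives no verdict, and I could not take a reading afterwards.

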